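Clear and open the nozzle case

ROBOT

A 6-joint arm with a two-finger parallel gripper is mounted at the origin on a cart in front of the work surface, level with it; the furniture and walls round the work are solid. World frame = base frame: x ahead of the robot, y to its left, z up, the work surface at z = 0. Lengths are in m, angles in rad, forces in N, time in s.
With the tool pointing down it reaches from about 0.375 to 0.9 m from the base axis. Payload 3.1 kg.
Tool frame: the origin (TCP) lies on the centre line of the jaws, within the pads' length; the fingertips stand ahead of it and the grasp point (between the pads) lies 5 mm behind it (bot.tcp_to_tips is the z of the fingertips in the tool frame, in m); z points along the fingers, y is the line along which they close (so a half turn about z gives the same grasp; the last joint's range is limited). The gripper opens to 87 mm and grips with 3 to 60 N. Pads are 19 mm wide; open, the fingers measure 117 mm over their backs; the gripper's body (75 mm by 190 mm) begins 51 mm behind the grasp point.
Start: joints at [0.922, 0.527, 1.433, -0, 1.181, -0.178], TCP at [0.283, 0.557, 0.21] pointing down, gripper open.
Joint ranges: [-3.08, 3.08], [-0.75, 2.2], [0.22, 2.44], [-1.43, 4.57], [0, 2.65], [-2.85, 2.85]. Speed limits (rad/s): [2.79, 2.79, 3.14, 3.14, 3.14, 3.14].

INTERFACE

Orientations are given as [roll, pitch, yaw] about the fixed x, y, z axes, in that order (R = Rz(yaw) Ry(pitch) Rx(roll)).
In Python, from bench import bot, cams, ticket gives the robot as it stands.
- The arm moves only by the tool servo_tool, never from a script. Its argument "steps" is a list of rows, each a list of 6 numbers: the shift along the tool's x, y, z in mm, then the turn, a rotation vector about the tool's x, y, z in rad. A call has 1 to 20 rows; each row is the pose to reach, as a shift and turn from the pose commanded when the call began, along the tool's axes at that moment; what a row does not reach only later rows make up. A row lasts 1/12 s, in which the tool goes at most 41.7 mm and 7.16 degrees, less where a joint would pass 70% of its speed; a pose out of reach is approached as far as the arm can. A call with a gripper value outside its range is refused whole. "hand" is the opening, from -1 (shut) to 1 (fully open), set as the call begins (left out, the last holds). The fingers move at their own pace and stop on an object; "grip_force" is the grip in N (left out, the last holds). Time passes only in rows, so rows that repeat a pose let the fingers close. It gives the time, the measured TCP pose, the force, the opening and the grip force at its end, in the units of the state.
- bot.sense(): the state, without advancing time (a new reading comes with each control period).
- cams.get_image(name): name is "side" or "top" or "wrist"; returns a dict with "color" (400x640x3 uint8, red, green, blue), "depth" (400x640 float32, m along the optical axis (not along the pixel's ray), 0 where there is no reading), "fx", "fy", "cx", "cy" (pixels), "world_to_cam" (4x4, takes a point from world to camera coordinates); the wrist camera has in their place "hand_eye" (4x4, takes a point from camera to tool coordinates, whose origin is the TCP and whose axes are the flange's). Camera axes: x right, y down, z forward; pixel columns grow to the right and rows downward; lengths in m; the calibration is good to about 2 mm. The wrist camera is an equidistant fisheye: a pixel r from the principal point sees the ray r / f radians off the axis. A picture is of the moment at which its call begins: read the wrist's pose just before it.
- ticket.hand_in(): hands the job in; it is judged then, once.
The state is a dict: "clock": time; "qpos": joint angles; "joint_vel": joint speeds; "effort": joint torques, N m; "tool_pos": TCP position; "tool_rot": TCP orientation; "ft_force": force on the tool from outside, world axes, zero at the start; "moment": the same for the moment, N m; "width": opening from 0.0 (shut) to 1.0 (fully open); "finger_force": force on a finger pad.
Only numpy, scipy, OpenCV 4.12 (cv2) and the standard library are available. Lean on these libraries where they do the work, as an engineer would, in place of code of your own. Each camera call takes 0.05 s, during which the arm holds its last target. There are 200 camera calls.

TASK

Someone left the roll of tape lying on the closed nozzle case. Lay the tape flat on the cutting board, wholly on it and clear of the scraper, without dropping it; then lift the lid, which has a tab at its front, and swing it gently all the way back until it rests on its stop and stays open. Leave the scraper, the paste pot and the pen where they are.

Things in the scene. Friction and masses are not known exactly. Their poses are not given: they have to be found in the camera images.
- case: Flat nozzle case, blue with a clear hinged lid, fixed to the worktop: 150 mm deep (x), 240 mm wide (y), 54 mm high when shut. The origin is at its underside: the body reaches from x = -76 to 74 mm and y = -125 to 117 mm; z up. The front with the lift tab faces -x, the hinge is along the far (+x) edge. The lid's flat top is 54 mm above the origin.
- case_lid (a joint): angle of the case's lid about its hinge (the line through hinge along the case's y): 0 shut, 1.64 wide open on its stop, a little past upright. The hinge is easy: let go short of about 1.47 the lid falls shut, beyond about 1.52 it sinks back on the stop.
- tab_grip (a point): the grip point of the lift tab, 32 mm out from the front edge of the lid, in the middle of the edge. The tab is a plain grey bar, 50 mm long (standing out to -x of the case when shut), 16 mm wide (along the case's y), 12 mm high; the grip point is its mid-width and mid-height, 18 mm from its free end. It moves with the lid. Shut, it is 49 mm above the worktop.
- hinge (a point): middle of the lid's hinge line, 43 mm above the worktop, 78 mm behind the case's origin; the tab's grip point moves round it on a circle of 186 mm radius.
- tape: Brown roll of tape lying flat: outer diameter 102 mm, hole 70 mm, so the ring's wall is about 16 mm thick; 24 mm high. Origin at the centre of its underside, z along the roll's axis. Starts on the lid of the case.
- board: Pink cutting board lying flat, fixed: 315 mm (its x) by 234 mm (its y), 13 mm thick. Origin at the centre of its underside.
- scraper: Bench scraper, grey blade with a round white grip, lying on the +x end of the cutting board (board's x): 100 mm (its x) by 145 mm (its y), 25 mm high. Origin at the centre of its underside. Stays there.
- pot: Small green paste pot with a white cap, 45 mm wide, 39 mm high, standing at the left side of the work. Origin at the centre of its underside. Stays there.
- pen: Marker pen, 135 mm long (its y), 17 mm thick, lying at the right side of the work. Origin at the middle of its underside. Stays there.
There are look-alikes about, which are no part of the job. What is meant by the tape is not purple or red, and is the smaller of those in its own colour.

How it is judged:
On the way, in this order (a step that is already met when the one before it is completed fails the run):
1. the tape lies flat and released on the cutting board while the lid is still shut (x of tape in the frame of board between -0.11 and 0.11 m and y of tape in the frame of board between -0.07 and 0.07 m and z of tape in the frame of board below 0.018 m and angle between tape's own z axis and vertical below 0.08 rad and linear speed of tape below 0.02 m/s and contact force between the fingers and tape below 0.05 N and value of joint case_lid below 0.1 rad), for 0.2 s.
2. the lid is swung back on its stop (value of joint case_lid above 1.6 rad), for 0.2 s.
At the end, for the whole second after the job is handed in: The lid rests at rest on its stop (over 1.6 rad), and the tape lies still and flat on the cutting board (underside within 5 mm of the board's top, tilt under 0.08 rad, its rim over the board's edge by no more than about 4 mm), not touching the scraper (value of joint case_lid above 1.6 rad and velocity of joint case_lid between -0.1 and 0.1 rad/s and x of tape in the frame of board between -0.11 and 0.11 m and y of tape in the frame of board between -0.07 and 0.07 m and z of tape in the frame of board below 0.018 m and angle between tape's own z axis and vertical below 0.08 rad and linear speed of tape below 0.02 m/s and contact force between tape and scraper below 0.05 N).
It fails at once if the tape is dropped or thrown (falls freely at over 0.6 m/s, a drop of about 2 cm) (linear speed of tape above 0.6 m/s and contact force between tape and anything else below 0.02 N).
It fails at once if the lid is flung open or slams (over 2 rad/s) (velocity of joint case_lid above 2 rad/s or velocity of joint case_lid below -2 rad/s).
It fails at once if the scraper, pot or pen is moved by more than 3 cm (distance of any of scraper, pot, pen from where it was at the start of the episode above 0.03 m).
It also fails if it takes over 54 s, if anything falls off the work surface, if the arm or the gripper's body presses on something with over 40 N, if the wrist force passes 120 N, or if a joint passes its speed limit or range.

## Working session

There is one attempt and no reset: what is moved stays moved. The work goes in short steps, Python scripts to look and compute and a tool call to move; the robot and the scene stay as the last step left them, time stands still between calls to the robot, and variables do not carry over. Pictures are saved under pics/ and viewed, at most 13 in all, crops included, and the job is handed in when it is done.

Besides the shell and the picture viewer there is one more tool, called after "Call:" as a command line: name --pt "numbers of a row" for each row, then --argument value for the rest. servo_tool: Moves the arm, as the interface text tells. Its arguments: {"type":"object","properties":{"steps":{"type":"array"},"hand":{"type":"number"},"grip_force":{"type":"number"}},"required":["steps"]}

```bash
mkdir -p pics; ls
python3 - <<'E'
from bench import bot,cams
import cv2,numpy as np
for n in ("top","side"):
    d=cams.get_image(n); cv2.imwrite(f"pics/{n}0.png",d["color"][:,:,::-1]); np.savez(f"{n}0.npz",**d)
    print(n,d["fx"],d["cx"],d["cy"],np.round(d["world_to_cam"],3).tolist())
s=bot.sense();print({k:np.round(v,3).tolist() for k,v in s.items()},bot.tcp_to_tips)
E
```

```text
pics
top 465.4835822379047 315.06210188538677 212.52982826382075 [[0.009, -1.0, -0.005, 0.019], [-0.988, -0.008, -0.154, 0.517], [0.154, 0.006, -0.988, 1.447], [0.0, 0.0, 0.0, 1.0]]
side 401.1004475846976 318.49468097696064 199.19263522280048 [[1.0, 0.005, 0.02, -0.501], [0.019, -0.577, -0.817, 0.054], [0.007, 0.817, -0.577, 1.417], [0.0, 0.0, 0.0, 1.0]]
{'clock': 0.1, 'qpos': [0.922, 0.528, 1.434, -0.0, 1.181, -0.179], 'joint_vel': [-0.0, -0.002, -0.002, 0.001, 0.0, 0.0], 'effort': [-0.0, -44.099, -17.715, 0.063, 0.053, -0.0], 'tool_pos': [0.282, 0.557, 0.209], 'tool_rot': [-3.14, -0.0, 2.672], 'ft_force': [-0.654, 0.007, 0.04], 'moment': [-0.017, -0.028, -0.023], 'finger_force': 0.0, 'width': 1.005} 0.014
```

View pics/top0.png

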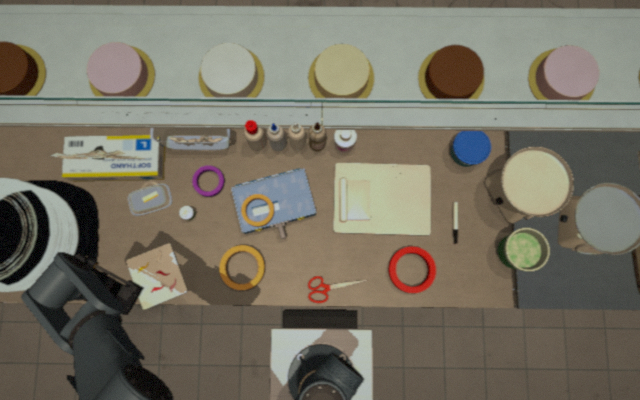

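View pics/side0.png

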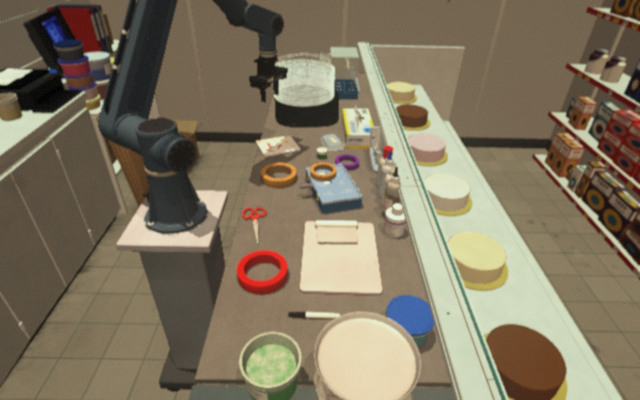

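Top view: the orange rings are at (257,210), on the case, and at (241,268), larger and on the worktop. The purple ring is at (208,180) and the red one at (411,269). By the description, my choice is (257,210). The case is centred near (273,201) with its tab at (282,232). The board is at (382,199) with the scraper at its left end (352,200), the pot is at (187,213) and the pen at (456,222).

```bash
cat > h.py <<'E'
import numpy as np,cv2
def cloud(d):
    h,w=d["depth"].shape; v,u=np.mgrid[:h,:w]; z=d["depth"]
    P=np.stack([(u-d["cx"])*z/d["fx"],(v-d["cy"])*z/d["fy"],z],-1)
    M=np.linalg.inv(d["world_to_cam"]); return P@M[:3,:3].T+M[:3,3]
def rect(P,m):
    c,s,a=cv2.minAreaRect(P[m][:,:2].astype(np.float32)); return np.round(c,4),np.round(s,4),round(a,1),m.sum()
E
python3 - <<'E'
from h import *
d=dict(np.load("top0.npz")); P=cloud(d); hsv=cv2.cvtColor(d["color"],cv2.COLOR_RGB2HSV)
def box(u0,u1,v0,v1):
    m=np.zeros(P.shape[:2],bool); m[v0:v1,u0:u1]=1; return m
z=P[...,2]
b=box(225,322,160,245)
for n,m in dict(case=b&(z>.04)&(z<.062),tape=b&(z>.068),tab=box(270,295,226,245)&(z>.03),board=box(325,440,155,245)&(z>.007),
  scr=box(325,440,155,245)&(z>.02),pot=box(178,198,203,223)&(z>.02),big=box(210,270,240,300)&(z>.01),pen=box(445,470,195,250)&(z>.006)).items():
    print(n,*rect(P,m),"z",np.round(np.percentile(z[m],[5,50,95]),3),np.round(P[m].min(0),3),np.round(P[m].max(0),3))
a=d["color"][150:300,170:450]; cv2.imwrite("pics/crop.png",cv2.resize(a,(784,420),interpolation=2)[:,:,::-1])
E
```

```text
case [0.5339 0.1506] [0.2092 0.2422] 15.9 3326 z [0.049 0.054 0.059] [0.433 0.021 0.04 ] [0.661 0.29  0.062]
tape [0.4134 0.1431] [0.3453 0.1   ] 29.7 438 z [0.072 0.078 1.51 ] [0.288 0.014 0.068] [0.569 0.252 1.51 ]
tab [0.3895 0.0773] [0.2366 0.0319] 39.7 74 z [0.048 0.055 0.061] [0.288 0.014 0.044] [0.472 0.165 1.51 ]
board [ 0.5007 -0.1886] [0.3705 0.4555] 85.5 6689 z [0.009 0.014 0.031] [ 0.288 -0.383  0.007] [0.718 0.014 1.51 ]
scr [ 0.4773 -0.183 ] [0.3205 0.4421] 79.7 1275 z [0.021 0.025 0.041] [ 0.288 -0.347  0.02 ] [0.686 0.014 1.51 ]
pot [0.4162 0.2308] [0.5015 0.0427] 64.3 166 z [0.031 0.039 0.045] [0.288 0.014 0.022] [0.535 0.458 1.51 ]
big [0.3345 0.1673] [0.3138 0.1402] 84.7 844 z [0.022 0.033 0.039] [0.274 0.014 0.01 ] [0.416 0.323 1.51 ]
pen [ 0.3858 -0.2673] [0.1526 0.5756] 34.0 237 z [0.006 0.013 0.021] [ 0.288 -0.481  0.006] [0.584 0.014 1.51 ]
```

View pics/crop.png

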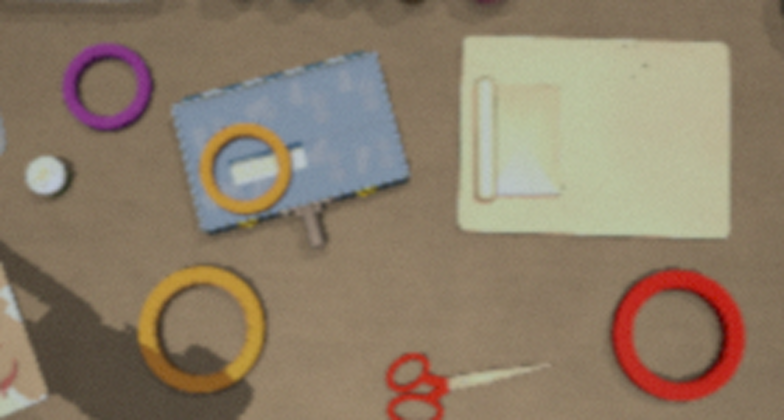

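The crop shows the smaller orange ring on the closed case at crop (245,168), clearly smaller than the other orange ring at (202,328), so the choice holds. The tab is at (313,225), and the scraper takes up the left third of the board. Depth gaps spoiled the fits, so I'll filter them out.

Run:
```python
from h import *
d=dict(np.load("top0.npz")); P=cloud(d)
def box(u0,u1,v0,v1):
    m=np.zeros(P.shape[:2],bool); m[v0:v1,u0:u1]=1; return m&(d["depth"]>.1)
z=P[...,2]; b=box(225,322,160,245)
hsv=cv2.cvtColor(d["color"],cv2.COLOR_RGB2HSV); orange=(hsv[...,0]>8)&(hsv[...,0]<28)&(hsv[...,1]>110)
def clean(m): return cv2.morphologyEx(m.astype(np.uint8),cv2.MORPH_OPEN,np.ones((2,2),np.uint8))>0
for n,m in dict(case=b&(z>.035)&(z<.062),tape=b&(z>.067)&(z<.2),tab=box(274,290,226,240)&(z>.03)&(z<.1),board=box(325,440,155,245)&(z>.007),
  scr=box(325,440,155,245)&(z>.021),pot=box(178,198,203,223)&(z>.025),big=box(210,270,240,300)&(z>.018),pen=box(445,470,195,250)&(z>.008)).items():
    m=clean(m); print(n,*rect(P,m),"z",np.round(np.percentile(z[m],[5,50,95]),3))
```

```text
case [0.4545 0.1275] [0.3801 0.2473] 15.1 3328 z [0.046 0.054 0.06 ]
tape [0.4123 0.1417] [0.3415 0.0999] 29.5 409 z [0.055 0.077 0.083]
tab [0.3787 0.0812] [0.224  0.0227] 30.8 68 z [-0.003  0.053  0.06 ]
board [ 0.4848 -0.1739] [0.3638 0.4044] 88.2 6532 z [0.007 0.014 0.03 ]
scr [ 0.4539 -0.0832] [0.1196 0.365 ] 77.7 919 z [0.018 0.025 0.039]
pot [0.4144 0.2285] [0.4956 0.0428] 64.5 159 z [0.011 0.038 0.045]
big [0.3394 0.2512] [0.1383 0.1365] 0.7 799 z [0.002 0.033 0.039]
pen [ 0.4906 -0.4369] [0.021 0.134] 87.7 173 z [-0.003  0.013  0.02 ]
```

Run:
```python
from h import *
d=dict(np.load("top0.npz")); P=cloud(d); z=P[...,2]
def go(n,u0,u1,v0,v1,lo,hi):
    m=np.zeros(z.shape,bool); m[v0:v1,u0:u1]=1; m&=(z>lo)&(z<hi)&(d["depth"]>.1)
    k,l,s,_=cv2.connectedComponentsWithStats(m.astype(np.uint8)); m=l==1+s[1:,4].argmax()
    med=np.median(P[m],0)
    print(n,*rect(P,m),"med",np.round(med,3),np.round(cv2.minEnclosingCircle(P[m][:,:2].astype(np.float32)),3) if 0 else "")
go("case",225,322,160,245,.035,.063); go("tape",225,300,185,235,.067,.1); go("tab",274,290,226,240,.03,.08)
go("board",325,440,155,245,.007,.06); go("scr",325,440,155,245,.02,.06); go("pot",178,198,203,223,.025,.06)
go("big",210,270,240,300,.018,.06);go("pen",445,470,195,250,.008,.04)
```

```text
case [0.5339 0.1506] [0.2092 0.2422] 15.9 2946 med [0.569 0.13  0.054] 
tape [0.5184 0.2019] [0.1013 0.0995] 1.9 415 med [0.518 0.204 0.078] 
tab [0.4542 0.1274] [0.0425 0.021 ] 27.6 69 med [0.455 0.127 0.055] 
board [ 0.5732 -0.1951] [0.3153 0.2393] 88.6 6575 med [ 0.568 -0.194  0.014] 
scr [ 0.5609 -0.1064] [0.1031 0.141 ] 88.7 1115 med [ 0.562 -0.102  0.026] 
pot [0.5147 0.4359] [0.0428 0.0421] 14.6 162 med [0.515 0.434 0.039] 
big [0.3429 0.253 ] [0.1385 0.14  ] 0.6 800 med [0.342 0.254 0.033] 
pen [ 0.4927 -0.4324] [0.0166 0.1345] 88.2 175 med [ 0.49  -0.431  0.014]
```

Call:
servo_tool --pt "-400 -241 30 0 0 -0.744" --pt "-400 -241 30 0 0 -0.744" --pt "-400 -241 30 0 0 -0.744" --pt "-400 -241 30 0 0 -0.744" --pt "-400 -241 30 0 0 -0.744" --pt "-400 -241 30 0 0 -0.744" --pt "-400 -241 30 0 0 -0.744" --pt "-400 -241 30 0 0 -0.744" --pt "-400 -241 30 0 0 -0.744" --pt "-400 -241 30 0 0 -0.744" --pt "-400 -241 30 0 0 -0.744" --pt "-400 -241 30 0 0 -0.744" --pt "-400 -241 30 0 0 -0.744" --pt "-400 -241 30 0 0 -0.744" --pt "-400 -241 30 0 0 -0.744" --pt "-400 -241 30 0 0 -0.744" --hand 0.2

```text
clock: 1.43
tool_pos: [0.5293, 0.1623, 0.1799]
tool_rot: [3.141, -0.001, -2.866]
ft_force: [0.8, 1.3, 0.2]
width: 0.598
finger_force: 0.0
```

Run:
```python
from h import *
from bench import bot,cams
s=bot.sense(); d=cams.get_image("wrist"); np.savez("w1.npz",pos=s["tool_pos"],rot=s["tool_rot"],**d)
cv2.imwrite("pics/w1.png",d["color"][:,:,::-1])
print({k:np.round(s[k],3).tolist() for k in("clock","qpos","tool_pos","tool_rot","width","ft_force")})
print(d["fx"],d["fy"],d["cx"],d["cy"],np.round(d["hand_eye"],3).tolist())
```

```text
{'clock': 1.433, 'qpos': [0.095, 0.471, 1.644, 0.0, 1.028, -1.751], 'tool_pos': [0.529, 0.162, 0.18], 'tool_rot': [3.141, -0.001, -2.866], 'width': 0.598, 'ft_force': [0.79, 1.305, 0.184]}
309.70691628693146 309.70691628693146 318.1861529048707 195.72862523374184 [[0.0, -0.962, -0.271, 0.075], [1.0, 0.0, 0.001, -0.001], [-0.001, -0.271, 0.962, -0.175], [0.0, 0.0, 0.0, 1.0]]
```

View pics/w1.png

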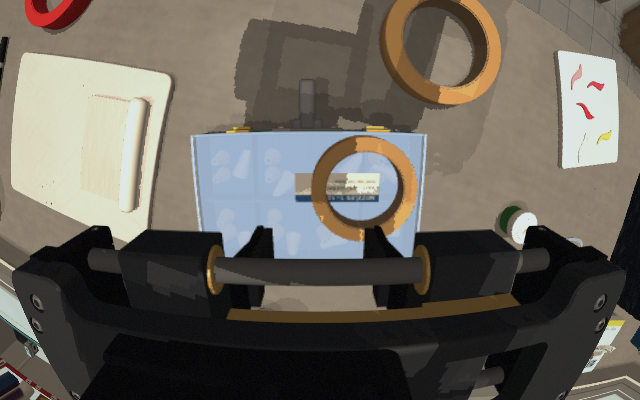

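The wrist view shows the tape ring at about (364,188) on the lid, with the tab at (308,100) and the fingers at (260,260) and (375,250). I'll measure both from here.

```bash
cat >> h.py <<'E'
from scipy.spatial.transform import Rotation as Ro
def wcloud(d,pos,rot):
    h,w=d["depth"].shape; v,u=np.mgrid[:h,:w]; x=u-d["cx"];y=v-d["cy"];r=np.hypot(x,y)+1e-9
    t=np.tan(np.minimum(r/d["fx"],1.4)); z=d["depth"]; P=np.stack([x/r*t*z,y/r*t*z,z],-1)
    H=d["hand_eye"]; P=P@H[:3,:3].T+H[:3,3]
    return P@Ro.from_euler("xyz",rot).as_matrix().T+pos
def sel(P,z,u0,u1,v0,v1,lo,hi,dep):
    m=np.zeros(z.shape,bool); m[v0:v1,u0:u1]=1; m&=(z>lo)&(z<hi)&(dep>.05)
    k,l,s,_=cv2.connectedComponentsWithStats(m.astype(np.uint8)); return l==1+s[1:,4].argmax()
E
python3 - <<'E'
from h import *
d=dict(np.load("w1.npz")); P=wcloud(d,d["pos"],d["rot"]); z=P[...,2]
for n,a in dict(tape=(300,430,125,225,.067,.09),tab=(296,322,70,118,.035,.07),lid=(185,435,125,225,.045,.065)).items():
    m=sel(P,z,*a,d["depth"]); print(n,*rect(P,m),np.round(np.percentile(P[m],[2,50,98],0),3).tolist())
    if n=="tape":
        q=P[m][:,:2]; A=np.c_[2*q,np.ones(len(q))]
        c=cv2.minEnclosingCircle(q.astype(np.float32)); print(c)
E
```

```text
tape [0.5099 0.2012] [0.0884 0.1013] 15.8 3694 [[0.469, 0.154, 0.069], [0.503, 0.192, 0.078], [0.554, 0.25, 0.08]]
((0.5167623162269592, 0.20268550515174866), 0.05137807875871658)
tab [0.4491 0.1261] [0.0373 0.0156] 15.4 621 [[0.431, 0.117, 0.052], [0.45, 0.127, 0.055], [0.467, 0.137, 0.057]]
lid [0.524  0.1478] [0.1033 0.242 ] 15.9 13784 [[0.459, 0.032, 0.053], [0.529, 0.11, 0.054], [0.592, 0.264, 0.056]]
```

Call:
servo_tool --pt "0 -1 30 0 0 0" --pt "0 -1 60 0 0 0" --pt "0 -1 85 0 0 0" --pt "0 -1 100 0 0 0" --pt "0 -1 107 0 0 0" --pt "0 -1 107 0 0 0" --pt "0 -1 107 0 0 0"

```text
clock: 2.07
tool_pos: [0.5307, 0.1611, 0.0735]
tool_rot: [-3.142, 0.0, -2.866]
ft_force: [0.5, -0.9, -0.9]
width: 0.601
finger_force: 0.0
```

Call:
servo_tool --pt "0 0 0 0 0 0" --pt "0 0 0 0 0 0" --pt "0 0 0 0 0 0" --pt "0 0 0 0 0 0" --pt "0 0 0 0 0 0" --pt "0 0 0 0 0 0" --pt "0 0 0 0 0 0" --pt "0 0 0 0 0 0" --hand -1 --grip_force 30

```text
clock: 2.73
tool_pos: [0.5307, 0.1603, 0.0732]
tool_rot: [3.142, -0.0, -2.868]
ft_force: [-0.3, 1.0, 0.2]
width: 0.081
finger_force: 0.0
```

Call:
servo_tool --pt "0 0 0 0 0 0" --pt "0 0 0 0 0 0"

```text
clock: 2.9
tool_pos: [0.5307, 0.1603, 0.0731]
tool_rot: [3.142, -0.0, -2.867]
ft_force: [-0.0, -0.2, -0.3]
width: 0.016
finger_force: 0.0
```

Run:
```python
from h import *
from bench import bot,cams
s=bot.sense(); d=cams.get_image("wrist"); np.savez("w2.npz",pos=s["tool_pos"],rot=s["tool_rot"],**d)
cv2.imwrite("pics/w2.png",d["color"][:,:,::-1])
print({k:np.round(s[k],3).tolist() for k in("clock","qpos","tool_pos","tool_rot","width","ft_force")})
```

```text
{'clock': 2.9, 'qpos': [0.092, 0.632, 1.725, -0.0, 0.785, -1.753], 'tool_pos': [0.531, 0.16, 0.073], 'tool_rot': [3.142, -0.0, -2.867], 'width': 0.016, 'ft_force': [-0.004, -0.22, -0.318]}
```

View pics/w2.png

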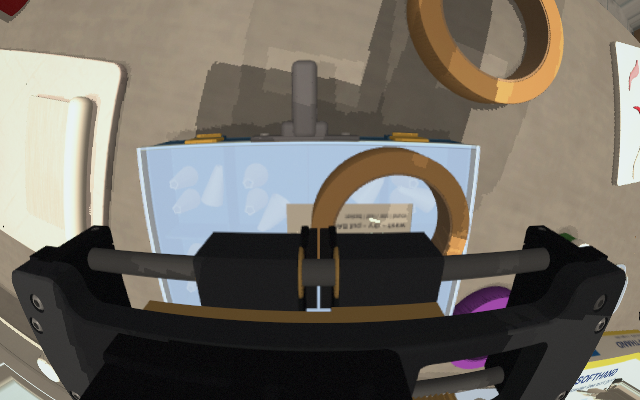

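The fingers at (318,250) are fully shut, next to or above the tape's left wall. The ring centre is near (390,235). I need to see whether the tape moved.

Run:
```python
from h import *
from bench import cams
d=dict(np.load("w2.npz")); P=wcloud(d,d["pos"],d["rot"]); z=P[...,2]
m=sel(P,z,300,475,140,300,.067,.09,d["depth"]); print(rect(P,m),cv2.minEnclosingCircle(P[m][:,:2].astype(np.float32)),np.percentile(z[m],[5,50,95]))
f=(d["depth"]>0)&(z<.3); f[:, :270]=0; f[:,370:]=0; f[:225]=0;f[300:]=0
print("finger lowest",np.round(np.percentile(P[f],[1,10,50],0),3).tolist())
d=cams.get_image("side"); S=cloud(d); z=S[...,2]
m=sel(S,z,295,350,150,195,.067,.09,d["depth"]); print(rect(S,m))
i=d["color"]; cv2.imwrite("pics/s2.png",cv2.resize(i[120:230,240:400],(800,550),interpolation=2)[:,:,::-1])
```

```text
(array([0.5001, 0.196 ]), array([0.0664, 0.1059]), 15.6, np.int64(6164)) ((0.5158675909042358, 0.20009160041809082), 0.05335640907287598) [0.07206287 0.07815074 0.07934516]
finger lowest [[0.491, 0.135, 0.054], [0.492, 0.139, 0.089], [0.5, 0.154, 0.173]]
(array([0.5114, 0.1949]), array([0.0893, 0.1027]), 47.3, np.int64(185))
```

View pics/s2.png

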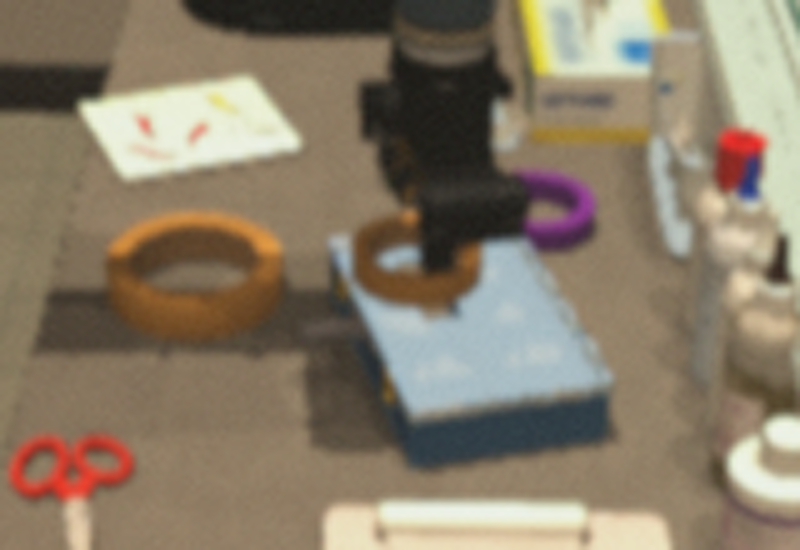

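Run:
```python
from h import *
d=dict(np.load("w2.npz")); P=wcloud(d,d["pos"],d["rot"])
for u in (306,313,318,323,330):
    print(u,[(v,*np.round(P[v,u]*1000).astype(int)) for v in range(200,262,6)])
from bench import bot; print(bot.tcp_to_tips,bot.sense()["tool_pos"], [a for a in dir(bot) if a[0]!="_"])
```

```text
306 [(200, np.int64(517), np.int64(147), np.int64(54)), (206, np.int64(521), np.int64(148), np.int64(55)), (212, np.int64(525), np.int64(149), np.int64(54)), (218, np.int64(529), np.int64(150), np.int64(55)), (224, np.int64(533), np.int64(151), np.int64(56)), (230, np.int64(521), np.int64(149), np.int64(94)), (236, np.int64(522), np.int64(150), np.int64(101)), (242, np.int64(522), np.int64(150), np.int64(109)), (248, np.int64(522), np.int64(150), np.int64(114)), (254, np.int64(521), np.int64(150), np.int64(122)), (260, np.int64(500), np.int64(147), np.int64(170))]
313 [(200, np.int64(516), np.int64(151), np.int64(54)), (206, np.int64(520), np.int64(152), np.int64(54)), (212, np.int64(519), np.int64(152), np.int64(70)), (218, np.int64(519), np.int64(152), np.int64(79)), (224, np.int64(523), np.int64(154), np.int64(78)), (230, np.int64(522), np.int64(153), np.int64(90)), (236, np.int64(522), np.int64(154), np.int64(98)), (242, np.int64(522), np.int64(154), np.int64(105)), (248, np.int64(522), np.int64(154), np.int64(113)), (254, np.int64(522), np.int64(154), np.int64(119)), (260, np.in
[... 1131 characters left out ...]
 np.int64(499), np.int64(151), np.int64(170))]
330 [(200, np.int64(507), np.int64(159), np.int64(77)), (206, np.int64(510), np.int64(160), np.int64(77)), (212, np.int64(513), np.int64(161), np.int64(78)), (218, np.int64(517), np.int64(162), np.int64(77)), (224, np.int64(520), np.int64(163), np.int64(78)), (230, np.int64(518), np.int64(162), np.int64(93)), (236, np.int64(518), np.int64(162), np.int64(102)), (242, np.int64(518), np.int64(161), np.int64(110)), (248, np.int64(520), np.int64(162), np.int64(112)), (254, np.int64(519), np.int64(161), np.int64(120)), (260, np.int64(498), np.int64(153), np.int64(170))]
0.014 [0.53072875 0.16035    0.07309377] ['PlanningError', 'sense', 'tcp_to_tips']
```

Run:
```python
from h import *
for f,us in (("w1",(256,262,268,372,378)),("w2",(306,313,325,330))):
    d=dict(np.load(f+".npz")); P=wcloud(d,d["pos"],d["rot"])
    T=(P-d["pos"])@Ro.from_euler("xyz",d["rot"]).as_matrix()  # tool coords
    for u in us: print(f,u,[(v,*[int(a) for a in np.round(T[v,u]*1000)]) for v in range(220,240,2)])
```

```text
w1 256 [(220, -37, -67, 126), (222, -39, -66, 125), (224, -41, -67, 125), (226, 12, -36, -15), (228, 11, -36, -17), (230, 12, -35, -21), (232, 12, -35, -24), (234, 11, -34, -25), (236, 11, -34, -28), (238, 11, -33, -31)]
w1 262 [(220, -37, -60, 126), (222, -39, -60, 126), (224, -42, -60, 127), (226, 12, -33, -15), (228, 11, -33, -17), (230, 10, -32, -18), (232, 10, -32, -20), (234, 10, -32, -22), (236, 10, -31, -24), (238, 10, -31, -28)]
w1 268 [(220, -36, -53, 125), (222, -39, -54, 125), (224, -41, -54, 125), (226, -43, -54, 126), (228, 9, -30, -12), (230, 10, -29, -16), (232, 10, -29, -20), (234, 10, -28, -22), (236, 11, -28, -26), (238, 10, -28, -28)]
w1 372 [(220, -34, 54, 118), (222, -34, 53, 114), (224, -35, 52, 109), (226, -35, 51, 103), (228, 10, 29, -13), (230, 10, 29, -16), (232, 11, 28, -21), (234, 10, 28, -22), (236, 10, 27, -24), (238, 10, 27, -28)]
w1 378 [(220, -32, 59, 113), (222, -33, 58, 111), (224, -33, 57, 103), (226, 12, 32, -15), (228, 11, 32, -17), (230, 11, 31, -20), (232, 12, 30, -24), (234, 11, 30, -26), (236, 11, 30, -29), (238, 10, 30, -28)]
w2 306 [(220, 3, -9, 18), (222, 2, -9, 18), (224, 1, -9, 17), (226, 11, -8, -13), (228, 12, -8, -18), (230, 12, -8, -21), (232, 11, -8, -22), (234, 12, -8, -26), (236, 12, -8, -28), (238, 11, -8, -30)]
w2 313 [(220, 12, -4, -6), (222, 11, -4, -5), (224, 9, -4, -5), (226, 8, -4, -6), (228, 10, -4, -13), (230, 10, -4, -17), (232, 10, -4, -19), (234, 9, -4, -20), (236, 10, -4, -25), (238, 10, -4, -27)]
w2 325 [(220, 12, 3, -5), (222, 11, 3, -5), (224, 9, 3, -5), (226, 8, 3, -5), (228, 10, 2, -13), (230, 10, 2, -17), (232, 10, 2, -19), (234, 10, 2, -22), (236, 10, 2, -25), (238, 10, 2, -26)]
w2 330 [(220, 12, 6, -6), (222, 10, 6, -4), (224, 9, 6, -5), (226, 11, 5, -14), (228, 12, 5, -17), (230, 11, 5, -20), (232, 11, 5, -22), (234, 12, 5, -26), (236, 12, 5, -29), (238, 12, 5, -31)]
```

By depth, the fingertips sit about 13 mm behind the reported TCP, not 14 mm ahead, in both pictures, and the side view agrees. They closed above the tape. I'll reopen and go about 27 mm lower, watching the force.

Call:
servo_tool --pt "0 0 0 0 0 0" --pt "0 0 0 0 0 0" --pt "0 0 0 0 0 0" --pt "0 0 0 0 0 0" --pt "0 0 0 0 0 0" --pt "0 0 0 0 0 0" --pt "0 0 0 0 0 0" --pt "0 0 0 0 0 0" --pt "0 0 6 0 0 0" --pt "0 0 12 0 0 0" --pt "0 0 18 0 0 0" --pt "0 0 18 0 0 0" --hand 0.2

```text
clock: 4.0
tool_pos: [0.5296, 0.1602, 0.0535]
tool_rot: [3.141, -0.003, -2.867]
ft_force: [-0.5, 0.3, -0.3]
width: 0.6
finger_force: 0.0
```

Call:
servo_tool --pt "0 0 3 0 0 0" --pt "0 0 6 0 0 0" --pt "0 0 9 0 0 0" --pt "0 0 9 0 0 0"

```text
clock: 4.33
tool_pos: [0.5304, 0.1603, 0.0456]
tool_rot: [3.141, -0.001, -2.867]
ft_force: [0.1, -0.1, -0.4]
width: 0.601
finger_force: 0.0
```

Call:
servo_tool --pt "0 0 0 0 0 0" --pt "0 0 0 0 0 0" --pt "0 0 0 0 0 0" --pt "0 0 0 0 0 0" --pt "0 0 0 0 0 0" --pt "0 0 0 0 0 0" --pt "0 0 0 0 0 0" --pt "0 0 0 0 0 0" --hand -1 --grip_force 30

```text
clock: 5.0
tool_pos: [0.5307, 0.1604, 0.0462]
tool_rot: [3.142, 0.0, -2.867]
ft_force: [-0.0, 0.0, 0.6]
width: 0.153
finger_force: 28.8
```

Call:
servo_tool --pt "0 0 -3 0 0 0" --pt "0 0 -8 0 0 0" --pt "0 0 -16 0 0 0" --pt "0 0 -28 0 0 0" --pt "0 0 -42 0 0 0" --pt "0 0 -54 0 0 0" --pt "0 0 -60 0 0 0" --pt "0 0 -60 0 0 0" --pt "0 0 -60 0 0 0"

```text
clock: 5.75
tool_pos: [0.5309, 0.1604, 0.1066]
tool_rot: [-3.141, 0.001, -2.867]
ft_force: [-0.5, -0.6, -0.1]
width: 0.152
finger_force: 28.8
```

Run:
```python
from h import *
from bench import bot,cams
s=bot.sense(); d=cams.get_image("wrist")
print({k:np.round(s[k],3).tolist() for k in("clock","qpos","tool_pos","width","ft_force","finger_force")})
P=wcloud(d,s["tool_pos"],s["tool_rot"]); z=P[...,2]
hsv=cv2.cvtColor(d["color"],cv2.COLOR_RGB2HSV)
T=(P-s["tool_pos"])@Ro.from_euler("xyz",s["tool_rot"]).as_matrix()
m=sel(P,z,300,520,140,300,.12,.16,d["depth"]); m&=hsv[...,1]>90
A=np.c_[T[m][:,:2],np.ones(m.sum())]; c=np.linalg.lstsq(A,T[m][:,2],rcond=None)[0]
print(m.sum(),"tilt",c,"tool rect",rect(T,m),cv2.minEnclosingCircle(T[m][:,:2].astype(np.float32)),np.percentile(z[m],[3,50,97]))
```

```text
{'clock': 5.75, 'qpos': [0.092, 0.578, 1.705, -0.0, 0.858, -1.753], 'tool_pos': [0.531, 0.16, 0.107], 'width': 0.152, 'ft_force': [-0.489, -0.61, -0.061], 'finger_force': 28.754}
8103 tilt [ 0.00367232 -0.00513774 -0.03071647] tool rect (array([0.0258, 0.0415]), array([0.1015, 0.0543]), 87.8, np.int64(8103)) ((0.006268741097301245, 0.04214956611394882), 0.050976499915122986) [0.12377963 0.1387007  0.14009549]
```

The tape is lifted and level, with its underside at about 0.115. Next I'll carry it over the board.

Call:
servo_tool --pt "1 -7 0 0 0 0" --pt "3 -20 0 0 0 0" --pt "6 -40 0 0 0 0" --pt "10 -66 0 0 0 0" --pt "15 -96 0 0 0 0" --pt "20 -128 0 0 0 0" --pt "25 -162 0 0 0 0" --pt "30 -196 0 0 0 0" --pt "35 -230 0 0 0 0" --pt "40 -264 0 0 0 0" --pt "46 -298 0 0 0 0" --pt "51 -330 0 0 0 0" --pt "56 -362 0 0 0 0" --pt "60 -392 0 0 0 0" --pt "64 -418 0 0 0 0" --pt "67 -438 0 0 0 0" --pt "69 -450 0 0 0 0" --pt "70 -455 0 0 0 0" --pt "70 -455 0 0 0 0" --pt "70 -455 0 0 0 0"

```text
clock: 7.47
tool_pos: [0.5858, -0.2957, 0.1056]
tool_rot: [3.14, -0.001, -2.867]
ft_force: [-0.7, -0.2, -0.7]
width: 0.154
finger_force: 28.8
```

Run:
```python
from h import *
from bench import bot,cams
s=bot.sense(); d=cams.get_image("wrist")
print({k:np.round(s[k],3).tolist() for k in("clock","qpos","tool_pos","width","ft_force","finger_force")})
P=wcloud(d,s["tool_pos"],s["tool_rot"]); z=P[...,2]
hsv=cv2.cvtColor(d["color"],cv2.COLOR_RGB2HSV)
m=sel(P,z,300,520,140,300,.12,.16,d["depth"]); m&=hsv[...,1]>90
print(cv2.minEnclosingCircle(P[m][:,:2].astype(np.float32)),np.percentile(z[m],[3,50,97]))
m=(z>.007)&(z<.045)&(d["depth"]>.05)&(P[...,1]<.0)&(P[...,1]>-.4)&(P[...,0]>.35); 
b=m&(z<.018); print("board",rect(P,b),np.median(z[b])); print("scr",rect(P,m&(z>.022)))
cv2.imwrite("pics/w3.png",d["color"][:,:,::-1])
```

```text
{'clock': 7.467, 'qpos': [-0.638, 0.691, 1.436, 0.0, 1.017, -2.483], 'tool_pos': [0.586, -0.296, 0.106], 'width': 0.154, 'ft_force': [-0.691, -0.182, -0.699], 'finger_force': 28.754}
((0.5682590007781982, -0.25722604990005493), 0.05062410607933998) [0.12377417 0.13782486 0.1392213 ]
board (array([ 0.5608, -0.1636]), array([0.4167, 0.3039]), 73.9, np.int64(34986)) 0.013267755567541707
scr (array([ 0.5429, -0.1306]), array([0.4029, 0.169 ]), 29.5, np.int64(7256))
```

View pics/w3.png

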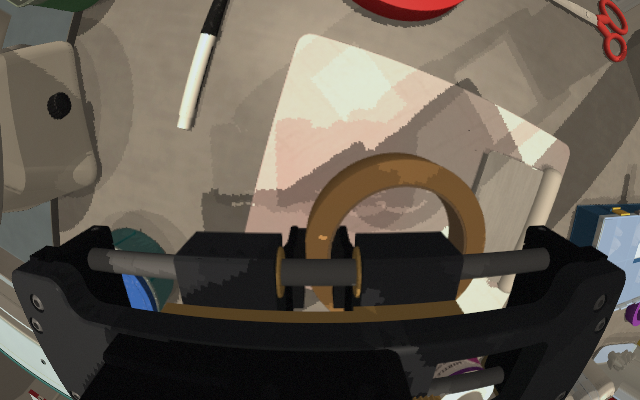

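The tape hangs at (395,230) over bare board. The scraper is to its right at (515,200), about 48 mm clear, and the pen at (200,60) is well away. Lowering now.

Call:
servo_tool --pt "0 0 8 0 0 0" --pt "0 0 22 0 0 0" --pt "0 0 38 0 0 0" --pt "0 0 54 0 0 0" --pt "0 0 70 0 0 0" --pt "0 0 82 0 0 0" --pt "0 0 90 0 0 0" --pt "0 0 94 0 0 0" --pt "0 0 97 0 0 0" --pt "0 0 97 0 0 0"

```text
clock: 8.35
tool_pos: [0.5866, -0.2964, 0.009]
tool_rot: [3.141, -0.0, -2.867]
ft_force: [0.2, 0.0, -0.4]
width: 0.151
finger_force: 28.8
```

Call:
servo_tool --pt "0 0 1 0 0 0" --pt "0 0 2 0 0 0" --pt "0 0 3 0 0 0" --pt "0 0 3 0 0 0"

```text
clock: 8.68
tool_pos: [0.5867, -0.2968, 0.0065]
tool_rot: [-3.141, 0.0, -2.868]
ft_force: [-0.5, -0.1, 0.1]
width: 0.153
finger_force: 28.8
```

Call:
servo_tool --pt "0 0 1 0 0 0" --pt "0 0 1 0 0 0" --pt "0 0 1 0 0 0"

```text
clock: 8.93
tool_pos: [0.5866, -0.2967, 0.0052]
tool_rot: [-3.141, 0.0, -2.867]
ft_force: [-1.2, -0.8, -1.6]
width: 0.149
finger_force: 28.8
```

Run:
```python
from h import *
from bench import bot,cams
s=bot.sense(); d=cams.get_image("wrist")
P=wcloud(d,s["tool_pos"],s["tool_rot"]); z=P[...,2]
hsv=cv2.cvtColor(d["color"],cv2.COLOR_RGB2HSV)
m=sel(P,z,300,520,140,300,.028,.06,d["depth"]); m&=hsv[...,1]>90
print(s["tool_pos"],s["ft_force"],cv2.minEnclosingCircle(P[m][:,:2].astype(np.float32)),np.percentile(z[m],[3,50,97]))
```

```text
[ 0.58657838 -0.29667503  0.00522017] [-1.24854184 -0.78071616 -1.64503538] ((0.5681054592132568, -0.25820252299308777), 0.050789397209882736) [0.03078614 0.03737538 0.03868419]
```

The tape's top reads 37.4 mm, so it is resting on the board. Releasing and rising.

Call:
servo_tool --pt "0 0 0 0 0 0" --pt "0 0 0 0 0 0" --pt "0 0 0 0 0 0" --pt "0 0 0 0 0 0" --pt "0 0 0 0 0 0" --pt "0 0 0 0 0 0" --pt "0 0 0 0 0 0" --pt "0 0 -5 0 0 0" --pt "0 0 -15 0 0 0" --pt "0 0 -40 0 0 0" --pt "0 0 -75 0 0 0" --pt "0 0 -110 0 0 0" --pt "0 0 -145 0 0 0" --pt "0 0 -180 0 0 0" --pt "0 0 -180 0 0 0" --hand 0.1

```text
clock: 10.23
tool_pos: [0.591, -0.2996, 0.195]
tool_rot: [-3.128, 0.011, -2.867]
ft_force: [0.8, -0.9, 2.1]
width: 0.553
finger_force: 0.0
```

Run:
```python
from h import *
from bench import bot,cams
s=bot.sense(); d=cams.get_image("top"); P=cloud(d); z=P[...,2]
m=sel(P,z,380,440,155,245,.03,.06,d["depth"]); print(rect(P,m),cv2.minEnclosingCircle(P[m][:,:2].astype(np.float32)),np.percentile(z[m],[5,50,95]))
print({k:np.round(s[k],3).tolist() for k in("clock","qpos","tool_pos","tool_rot","width")})
cv2.imwrite("pics/t3.png",d["color"][:,:,::-1])
```

```text
(array([ 0.5916, -0.2255]), array([0.0324, 0.0923]), 60.9, np.int64(133)) ((0.5853818655014038, -0.23679526150226593), 0.04629886895418167) [0.03171608 0.03682027 0.04347934]
{'clock': 10.233, 'qpos': [-0.638, 0.588, 1.362, -0.0, 1.175, -2.483], 'tool_pos': [0.591, -0.3, 0.195], 'tool_rot': [-3.128, 0.011, -2.867], 'width': 0.553}
```

Call:
servo_tool --pt "17 445 65 0 0 0" --pt "17 445 65 0 0 0" --pt "17 445 65 0 0 0" --pt "17 445 65 0 0 0" --pt "17 445 65 0 0 0" --pt "17 445 65 0 0 0" --pt "17 445 65 0 0 0" --pt "17 445 65 0 0 0" --pt "17 445 65 0 0 0" --pt "17 445 65 0 0 0" --pt "17 445 65 0 0 0" --pt "17 445 65 0 0 0" --pt "17 445 65 0 0 0" --pt "17 445 65 0 0 0" --pt "17 445 65 0 0 0" --pt "17 445 65 0 0 0"

```text
clock: 11.62
tool_pos: [0.4506, 0.1259, 0.1203]
tool_rot: [-3.141, 0.001, -2.87]
ft_force: [-0.4, 0.4, 0.2]
width: 0.551
finger_force: 0.0
```

Run:
```python
from h import *
from bench import bot,cams
s=bot.sense(); d=cams.get_image("wrist"); P=wcloud(d,s["tool_pos"],s["tool_rot"]); z=P[...,2]
print({k:np.round(s[k],3).tolist() for k in("clock","qpos","tool_pos","tool_rot","width")})
cv2.imwrite("pics/w4.png",d["color"][:,:,::-1])
T=(P-s["tool_pos"])@Ro.from_euler("xyz",s["tool_rot"]).as_matrix()
m=(z>.045)&(z<.065)&(abs(T[...,0])<.04)&(abs(T[...,1])<.05)&(d["depth"]>.05)
print("near-tcp",rect(T,m),np.percentile(T[m],[2,50,98],0))
d=cams.get_image("top"); P=cloud(d); z=P[...,2]
m=sel(P,z,380,440,155,245,.03,.06,d["depth"]); print("tape",rect(P,m),cv2.minEnclosingCircle(P[m][:,:2].astype(np.float32)),np.percentile(z[m],[5,50,95]))
```

```text
{'clock': 11.617, 'qpos': [0.033, 0.467, 1.908, -0.0, 0.766, -1.81], 'tool_pos': [0.451, 0.126, 0.12], 'tool_rot': [-3.141, 0.001, -2.87], 'width': 0.551}
near-tcp (array([-0.0096, -0.0019]), array([0.0732, 0.0607]), 89.9, np.int64(2569)) [[-0.03921047 -0.03383622  0.06384888]
 [-0.02666471  0.00096092  0.06591501]
 [ 0.01960828  0.03201325  0.07216581]]
tape (array([ 0.5757, -0.2558]), array([0.0975, 0.101 ]), 45.4, np.int64(376)) ((0.575665295124054, -0.2555042803287506), 0.05143190920352936) [0.03205849 0.03690669 0.04199047]
```

View pics/w4.png

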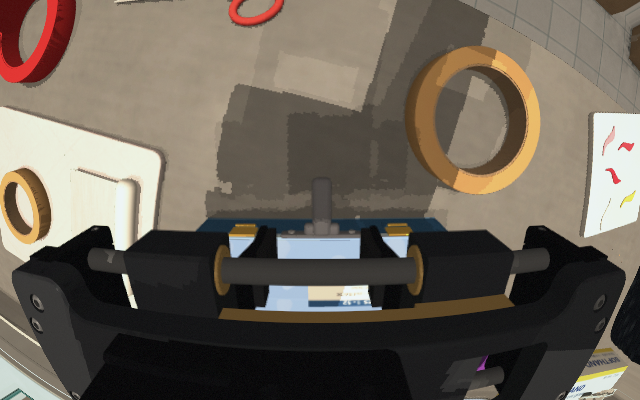

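The tab at (321,205) is centred between the fingers, and the tape lies on the board with its centre about (0.576,-0.256). Descending and gripping.

Call:
servo_tool --pt "0 0 25 0 0 0" --pt "0 0 55 0 0 0" --pt "0 0 80 0 0 0" --pt "0 0 95 0 0 0" --pt "0 0 102 0 0 0" --pt "0 0 102 0 0 0" --pt "0 0 102 0 0 0"

```text
clock: 12.3
tool_pos: [0.4501, 0.1268, 0.0183]
tool_rot: [-3.142, 0.0, -2.868]
ft_force: [0.2, 0.7, 0.4]
width: 0.549
finger_force: 0.0
```

Call:
servo_tool --pt "0 0 0 0 0 0" --pt "0 0 0 0 0 0" --pt "0 0 0 0 0 0" --pt "0 0 0 0 0 0" --pt "0 0 0 0 0 0" --pt "0 0 0 0 0 0" --pt "0 0 0 0 0 0" --pt "0 0 0 0 0 0" --hand -1 --grip_force 12

```text
clock: 12.97
tool_pos: [0.4495, 0.1282, 0.0185]
tool_rot: [3.14, 0.001, -2.868]
ft_force: [-0.3, 6.4, 3.8]
width: 0.184
finger_force: 12.0
```

Run:
```python
import numpy as np
f=.0323
for t in np.r_[.02,np.arange(.08,1.66,.08),1.63]: print(round(t,2),[round(-186*(np.cos(f)-np.cos(t+f))),round(-186*(np.sin(t+f)-np.sin(f)))])
```

```text
0.02 [0, -4]
0.08 [-1, -15]
0.16 [-3, -30]
0.24 [-7, -44]
0.32 [-11, -58]
0.4 [-17, -72]
0.48 [-24, -85]
0.56 [-32, -98]
0.64 [-40, -110]
0.72 [-50, -121]
0.8 [-61, -132]
0.88 [-72, -141]
0.96 [-84, -150]
1.04 [-97, -157]
1.12 [-110, -164]
1.2 [-124, -169]
1.28 [-138, -174]
1.36 [-153, -177]
1.44 [-168, -179]
1.52 [-182, -180]
1.6 [-197, -180]
1.63 [-203, -179]
```

Call:
servo_tool --pt "0 1 -3 0 0 0" --pt "0 1 -7 0 0 0" --pt "-1 1 -15 0 0 0" --pt "-2 1 -22 0 0 0" --pt "-3 1 -30 0 0 0" --pt "-5 1 -37 0 0 0" --pt "-7 1 -44 0 0 0" --pt "-9 1 -51 0 0 0" --pt "-11 1 -58 0 0 0" --pt "-11 1 -58 0 0 0"

```text
clock: 13.8
tool_pos: [0.4602, 0.1313, 0.0774]
tool_rot: [-3.142, 0.001, -2.867]
ft_force: [-0.7, 0.7, -0.5]
width: 0.178
finger_force: 12.0
```

Run:
```python
from h import *
from bench import bot,cams
s=bot.sense(); d=cams.get_image("wrist")
print({k:np.round(s[k],3).tolist() for k in("clock","qpos","tool_pos","tool_rot","width","ft_force","finger_force")})
cv2.imwrite("pics/w5.png",d["color"][:,:,::-1])
```

```text
{'clock': 13.8, 'qpos': [0.044, 0.558, 1.913, 0.0, 0.67, -1.801], 'tool_pos': [0.46, 0.131, 0.077], 'tool_rot': [-3.142, 0.001, -2.867], 'width': 0.178, 'ft_force': [-0.67, 0.651, -0.545], 'finger_force': 12.0}
```

View pics/w5.png

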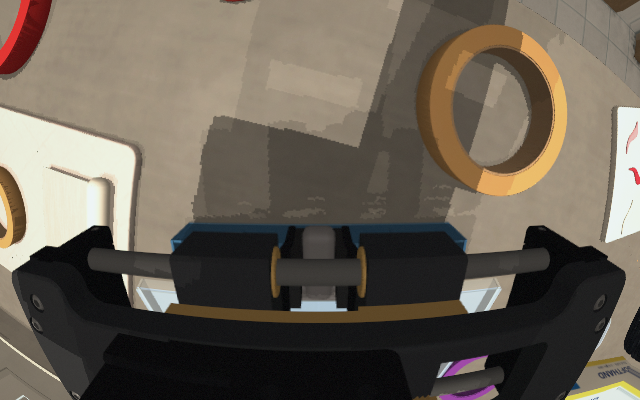

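The tab (318,240) is held and the lid is raised about 0.3 rad with low forces. I'll carry on round the circle.

Call:
servo_tool --pt "-3 0 -7 0 0 0" --pt "-6 0 -14 0 0 0" --pt "-13 0 -27 0 0 0" --pt "-21 0 -40 0 0 0" --pt "-29 0 -52 0 0 0" --pt "-39 0 -63 0 0 0" --pt "-50 0 -74 0 0 0" --pt "-61 0 -83 0 0 0" --pt "-73 0 -92 0 0 0" --pt "-86 0 -99 0 0 0" --pt "-99 0 -106 0 0 0" --pt "-113 0 -111 0 0 0" --pt "-127 0 -116 0 0 0" --pt "-142 0 -119 0 0 0" --pt "-157 0 -121 0 0 0" --pt "-164 0 -122 0 0 0" --pt "-171 0 -122 0 0 0" --pt "-171 0 -122 0 0 0"

```text
clock: 15.35
tool_pos: [0.6256, 0.178, 0.1985]
tool_rot: [3.141, 0.001, -2.867]
ft_force: [-0.9, 2.0, 2.4]
width: 0.184
finger_force: 12.0
```

Call:
servo_tool --pt "-5 0 0 0 0 0" --pt "-10 0 0 0 0 0" --pt "-15 0 0 0 0 0" --pt "-19 0 1 0 0 0" --pt "-19 0 1 0 0 0" --pt "-19 0 1 0 0 0"

```text
clock: 15.85
tool_pos: [0.6398, 0.182, 0.1974]
tool_rot: [3.141, -0.008, -2.867]
ft_force: [-7.2, 0.4, 6.7]
width: 0.183
finger_force: 12.8
```

Run:
```python
from h import *
from bench import bot,cams
s=bot.sense(); d=cams.get_image("side")
print({k:np.round(s[k],3).tolist() for k in("clock","qpos","tool_pos","tool_rot","width","ft_force","finger_force")})
cv2.imwrite("pics/s5.png",cv2.resize(d["color"][60:240,200:440],(800,600),interpolation=2)[:,:,::-1])
```

```text
{'clock': 15.85, 'qpos': [0.11, 0.599, 1.331, -0.001, 1.219, -1.735], 'tool_pos': [0.64, 0.182, 0.197], 'tool_rot': [3.141, -0.008, -2.867], 'width': 0.183, 'ft_force': [-7.151, 0.406, 6.748], 'finger_force': 12.768}
```

View pics/s5.png

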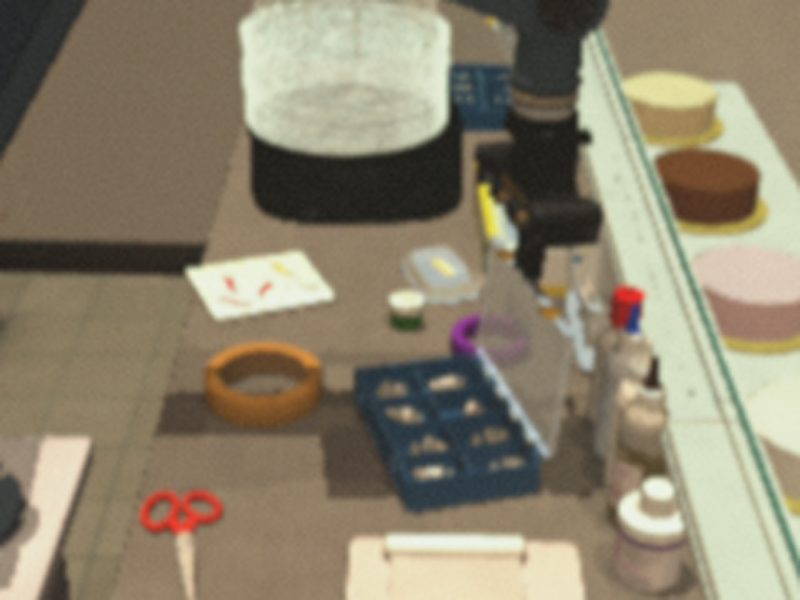

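The lid stands upright and the 7 N backward force shows it is on its stop. Releasing, then rising straight up.

Call:
servo_tool --pt "0 0 0 0 0 0" --pt "0 0 0 0 0 0" --pt "0 0 0 0 0 0" --pt "0 0 0 0 0 0" --pt "0 0 0 0 0 0" --pt "0 0 0 0 0 0" --pt "0 0 0 0 0 0" --pt "0 0 0 0 0 0" --pt "0 0 -10 0 0 0" --pt "0 0 -25 0 0 0" --pt "0 0 -45 0 0 0" --pt "0 0 -65 0 0 0" --pt "0 0 -85 0 0 0" --pt "0 0 -85 0 0 0" --pt "0 0 -85 0 0 0" --pt "0 0 -85 0 0 0" --hand 0.1

```text
clock: 17.23
tool_pos: [0.6423, 0.1825, 0.2816]
tool_rot: [3.141, -0.001, -2.867]
ft_force: [-0.4, -0.1, -0.3]
width: 0.552
finger_force: 0.0
```

Run:
```python
from h import *
from bench import bot,cams
s=bot.sense(); d=cams.get_image("side")
print({k:np.round(s[k],3).tolist() for k in("clock","tool_pos","width","ft_force")})
cv2.imwrite("pics/s6.png",cv2.resize(d["color"][80:300,220:420],(545,600),interpolation=2)[:,:,::-1])
d=cams.get_image("top"); P=cloud(d); z=P[...,2]
m=sel(P,z,380,440,155,245,.03,.06,d["depth"]); print("tape",rect(P,m),np.percentile(z[m],[5,50,95]))
```

```text
{'clock': 17.233, 'tool_pos': [0.642, 0.183, 0.282], 'width': 0.552, 'ft_force': [-0.447, -0.052, -0.268]}
tape (array([ 0.5749, -0.2553]), array([0.0978, 0.1017]), 46.1, np.int64(375)) [0.03258265 0.03715625 0.04232412]
```

View pics/s6.png

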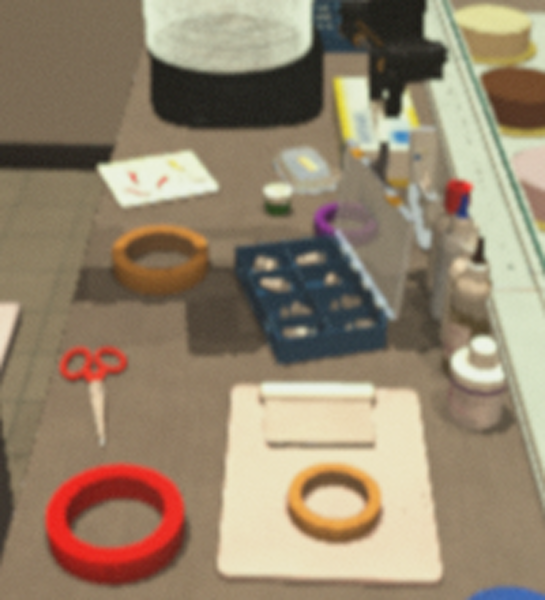

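The lid stands open on its own at (375,225), with the gripper clear above it. The tape lies flat on the board at (335,500), clear of the scraper at (318,415), so I'm handing in.

```bash
python3 -c "
from bench import ticket; print(ticket.hand_in())"
```

```text
the job is handed in; nothing more can be done
None
```

I handed the job in: the tape lies flat on the cutting board, clear of the scraper, and the lid stays open on its stop; no verdict came back, and I did not re-measure the pot, pen and scraper, though nothing came near them.

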